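# Clamp a casting with a torque-limiting knob

### The arm

A 6-joint arm with a two-finger parallel gripper is mounted at the origin on a cart in front of the work surface, level with it; the furniture and walls round the work are solid. World frame = base frame: x ahead of the robot, y to its left, z up, the work surface at z = 0. Lengths are in m, angles in rad, forces in N, time in s.
With the tool pointing down it reaches from about 0.225 to 0.875 m from the base axis. Payload 3.4 kg.
Tool frame: the origin (TCP) lies midway between the tips of the shut fingers; the grasp point (between the pads) lies 19 mm behind it (manip.grip_point_offset is the distance from the TCP to the grasp point, in m); z points along the fingers, y is the line along which they close (so a half turn about z gives the same grasp; the last joint's range is limited). The gripper opens to 85 mm and grips with 20 to 120 N. Pads are 22 mm wide; open, the fingers measure 114 mm over their backs; the gripper's body (76 mm by 85 mm) begins 54 mm behind the grasp point. The pads swing forward as they close: fully open they stand 13 mm farther back than shut.
Start: joints at [-1.319, 0.276, 1.505, -0, 1.361, -0.121], TCP at [0.209, -0.536, 0.231] pointing down, gripper open.
Joint ranges: [-2.89, 2.89], [-0.75, 2.08], [0.22, 2.7], [-1.18, 4.32], [0.11, 2.71], [-2.7, 2.7]. Speed limits (rad/s): [2.57, 2.57, 3.14, 3.14, 3.14, 3.14].

### API

Orientations are given as a unit quaternion [w, x, y, z].
In Python, from rig import manip gives the robot as it stands.
- The arm moves only by the shell command python3 -m handwheel 'ROWS' [FORCE]. ROWS is JSON, a list of rows, each an object with "translation": the shift along the tool's x, y, z in m, a list of three; "angular": the turn, a rotation vector about the tool's x, y, z in degrees, a list of three; "hand": the closure, from 0 (fully open) to 1 (shut). A call has 1 to 10 rows; each row shifts and turns the commanded pose from where the row before left it, along the tool's axes as they then stand; what a row does not reach is not made up. A row lasts 1/12 s, in which the tool goes at most 41.7 mm and 7.16 degrees, less where a joint would pass 70% of its speed; a pose out of reach is approached as far as the arm can. A call with a gripper value outside its range is refused whole. The fingers move at their own pace and stop on an object; FORCE is the grip in N (left out, the last holds). Time passes only in rows, so rows that do not move let the fingers close. It gives the time, the measured TCP pose, the force, the opening and the grip force at its end, in the units of the state.
- manip.get_state(): the state, without advancing time (a new reading comes with each control period).
- manip.get_image(name): name is "side" or "top"; returns the picture (420x560x3 uint8, red, green, blue); there is no depth.
- manip.camera_info(name): a dict with "camera_matrix" (3x3 intrinsics, pixels), "k1" (the pictures are not rectified: a ray, as slopes to the right and down, at radius r is drawn at 1 + k1 r^2 times it, then the intrinsics apply), "eye" and "orientation" of the camera in the world. Camera axes: x right, y down, z forward; pixel columns grow to the right and rows downward; lengths in m; the calibration is good to about 2 mm. A picture is of the moment at which its call begins. camera_info takes no time and is no camera call.
- manip.sign_off(): hands the job in; it is judged then, once.
The state is a dict: "clock": time; "qpos": joint angles; "qd": joint speeds; "effort": joint torques, N m; "position": TCP position; "ee_rot": TCP orientation; "contact_force": force on the tool from outside, world axes, zero at the start; "moment": the same for the moment, N m; "width": finger opening in m; "gripper_force": force on a finger pad.
Only numpy, scipy, OpenCV 4.12 (cv2) and the standard library are available. Lean on these libraries where they do the work, as an engineer would, in place of code of your own. Each camera call takes 0.05 s, during which the arm holds its last target. There are 200 camera calls.

### The job

Clamp the cast housing that lies loosely in the trimming fixture: push it gently along its rails until it is home against both end stops, swing the clamp arm round over it as far as the arm's stop, and turn the black torque-limiting knob clockwise (seen from above) until it slips and clicks. Stop at that first click and let go, leaving the casting home and firmly clamped and the things lying round about undisturbed.

Things in the scene. Friction and masses are not known exactly. Their poses are not given: they have to be found in the camera images.
- fixture: bolted-down clamping fixture on four feet. Origin: on the bench under the middle line of the nest; +x runs along the nest to the end stops (roughly away from the robot). In this frame, mm: plate x -95 to 95, y -52 to 88, top z 28; guide rails 10 high on the plate, x -42 to 54, inner faces y = -31.5 and 31.5; away from the arm nothing is higher than z 46
- end_stop (a point): point half-way between the two round end stops (diameter 14, 18 high, 36 apart), in the plane of their faces, on the plate's top: x 65, y 0, z 28 mm in the fixture. Home, the casting's far end wall touches both and its centre is 55 mm short of this point
- casting_mid (a point): centre of the cast aluminium housing in the nest, half-way up. 60 x 110 x 28 mm, about 0.25 kg: a tray with walls 26 high and round bosses 28 high along its middle. Its y axis is the long one and points to the end stops. It lies flat on the plate, 7 to 16 mm short of the stops, 1.5 mm clear of each rail. The end wall to push is 55 mm from the centre. More than 40 N of push would mark it
- post (a point): on the axis of the upright post of the clamp arm, at the top of its flat head, 93 mm above the bench (x 14, y 65 mm in the fixture). A thin stop pin stands 20 mm from it towards the fixture's -x, to z 91
- bar_mid (a point): middle of the clamp arm's straight steel bar: bar 20 mm wide, 16 high (this point half-way up, z 82 in the fixture), 33 mm from the post's axis and 32 from the knob's, round ends of radius 15 at the post and 14 at the knob. This frame's -y points along the arm from post to knob, +x to the side on which to push it shut
- swing_arm (a joint): angle (rad) of the clamp arm about its post: 0 = over the casting, against its stop; grows as it opens, anticlockwise seen from above, to 1.6 at most. At angle q it points along (sin q, -cos q) in the fixture's x, y. Friction of 0.2 N m holds it where it is left; turning the knob clockwise presses it against its stop
- knob_grip (a point): point to grip on the upright axis of the torque-limiting knob, 11 mm below its top. Fluted black knob 36 mm across, 24 high, over a steel skirt 29 across, 8 high, on a threaded spindle at the arm's free end, 65 mm from the post. x and y turn with the knob. Clockwise from above screws it and the pad down, 10 mm a turn (1.6 mm a rad). Its start height varies; underneath at least 3 mm stay clear of the arm
- knob (a joint): slip (rad) of the knob on its spindle: 0 at first, 0.52 more per click. Turning drags 0.18 N m free and, once the pad presses, grows in 1 rad to 0.26 N m; there the knob yields and clicks over within 0.2 rad (let go half-way it springs back), resistance falling below zero. Turned in steps and held: 0.0, 0.12, under 0. First click after 1.8 to 5 rad of turning. The thread holds
- clamp_pad: round steel pressure pad, 18 mm across, on disc springs under the spindle. Origin: middle of its underside. At the start 1 to 4.6 mm higher than the casting's bosses; presses with about 55 N when the knob slips
- spare_casting: another casting, 67 x 100 x 28 mm, lying on the cardboard left of the fixture; not needed. Origin: middle of its underside
- block_a: small clamp block, dark with light metal parts, 24 x 60 x 29 mm lying beyond the fixture; not needed. Origin: middle of its underside
- block_b: small clamp block, dark with light metal parts, 25 x 52 x 21 mm lying beyond the fixture; not needed. Origin: middle of its underside

How it is judged:
By the outcome, as a careful person would: the job done as asked, in the order asked, and still so for the second after the job is handed in, with the robot touching nothing.
It also fails if it takes over 72 s, if anything falls off the work surface, if the arm or the gripper's body presses on something with over 40 N, if the wrist force passes 120 N, or if a joint passes its speed limit or range.

## Working session

There is one attempt and no reset: what is moved stays moved. The work goes in short steps, Python scripts to look and compute and a shell command to move; the robot and the scene stay as the last step left them, time stands still between calls to the robot, and variables do not carry over. Pictures are saved under pics/ and viewed, at most 12 in all, crops included, and the job is handed in when it is done.

```bash
mkdir -p pics; cat > h.py <<'E'
import numpy as np, cv2
from rig import manip
from scipy.spatial.transform import Rotation as R
def cam(n):
    c=manip.camera_info(n); o=np.array(c["orientation"],float)
    M=o if o.shape==(3,3) else R.from_quat(o[[1,2,3,0]]).as_matrix()
    return np.array(c["camera_matrix"]),c["k1"],np.array(c["eye"]),M
def ray(n,u,v):
    K,k,e,M=cam(n); x=np.array([(u-K[0,2])/K[0,0],(v-K[1,2])/K[1,1]]); s=x.copy()
    for _ in range(30): s=x/(1+k*(s@s))
    d=M@np.array([s[0],s[1],1]); return e,d/np.linalg.norm(d)
def onplane(n,u,v,z):
    e,d=ray(n,u,v); return e+d*(z-e[2])/d[2]
def proj(n,p):
    K,k,e,M=cam(n); q=M.T@(np.array(p)-e); s=q[:2]/q[2]; s=s*(1+k*(s@s)); return K[:2,:2]@s+K[:2,2]
def tri(u1,u2):
    e1,d1=ray("top",*u1); e2,d2=ray("side",*u2)
    t=np.linalg.lstsq(np.c_[d1,-d2],e2-e1,rcond=None)[0]; a=e1+t[0]*d1;b=e2+t[1]*d2
    return (a+b)/2,np.linalg.norm(a-b)
E
python3 - <<'E'
from h import *
for n in("top","side"):
    cv2.imwrite(f"pics/{n}0.png",cv2.resize(manip.get_image(n)[:,:,::-1],(800,600),interpolation=cv2.INTER_CUBIC)); print(manip.camera_info(n))
print(manip.get_state())
E
```

```text
{'camera_matrix': array([[391.38986843,   0.        , 279.95241007],
       [  0.        , 391.38986843, 210.91220491],
       [  0.        ,   0.        ,   1.        ]]), 'k1': -0.0015699126765734807, 'eye': array([0.50164432, 0.13525971, 0.94370835]), 'orientation': array([ 0.06714232, -0.69610152,  0.71200564, -0.0631075 ])}
{'camera_matrix': array([[489.97052248,   0.        , 274.86858887],
       [  0.        , 489.97052248, 214.61726906],
       [  0.        ,   0.        ,   1.        ]]), 'k1': 0.0017414111735239816, 'eye': array([ 0.64468946, -0.88264198,  0.55217068]), 'orientation': array([-0.55246931,  0.83352999, -0.00166321, -0.00163084])}
{'clock': 0.1, 'qpos': array([-1.31900062e+00,  2.76525026e-01,  1.50599490e+00,  1.34247307e-05,
        1.36067352e+00, -1.21019111e-01]), 'qd': array([-0.00011029, -0.00332627, -0.00260671, -0.00051831, -0.00121363,
        0.00168475]), 'effort': array([ 1.20722314e-03, -4.17698872e+01, -2.46405691e+01, -1.80397928e-04,
        5.79116429e-03, -3.50813394e-06]), 'position': array([ 0.20931213, -0.53506134,  0.23053467]), 'ee_rot': array([-7.99110840e-04,  9.82676335e-01,  1.85328302e-01, -4.57494311e-05]), 'contact_force': array([ 0.32240918, -0.29400653,  0.11529684]), 'moment': array([0.02734559, 0.02550521, 0.03347107]), 'gripper_force': 0.0, 'width': 0.08527214669569473}
```

View pics/top0.png

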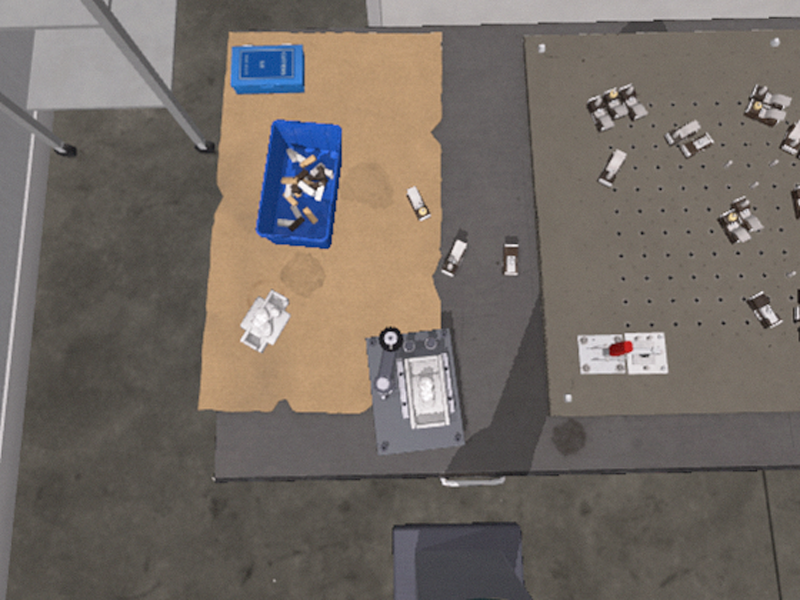

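View pics/side0.png

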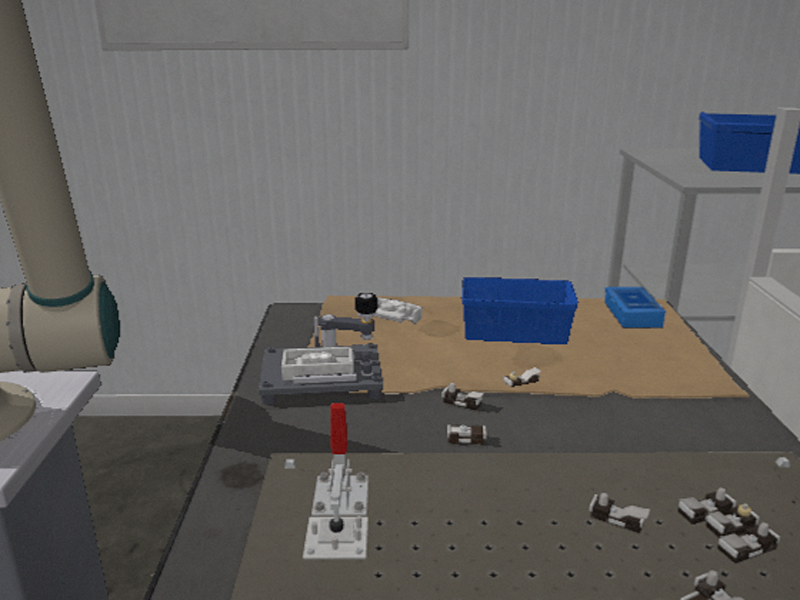

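The top view shows the fixture at (375–465, 330–455), knob at (391,338), post at (384,384) and casting at about (428,390). In the side view the knob is at (366,302). I'll zoom in on both.

```bash
python3 - <<'E'
from h import *
t=cv2.imread("pics/top0.png")  # only for layout
T=manip.get_image("top")[:,:,::-1]; S=manip.get_image("side")[:,:,::-1]
cv2.imwrite("pics/T.png",T);cv2.imwrite("pics/S.png",S)
a=cv2.resize(T[225:325,250:335],None,fx=6,fy=6,interpolation=cv2.INTER_CUBIC)
b=cv2.resize(S[195:290,175:275],None,fx=6,fy=6,interpolation=cv2.INTER_CUBIC)
cv2.imwrite("pics/a.png",a);cv2.imwrite("pics/b.png",b)
E
```

```text
(no output)
```

View pics/a.png

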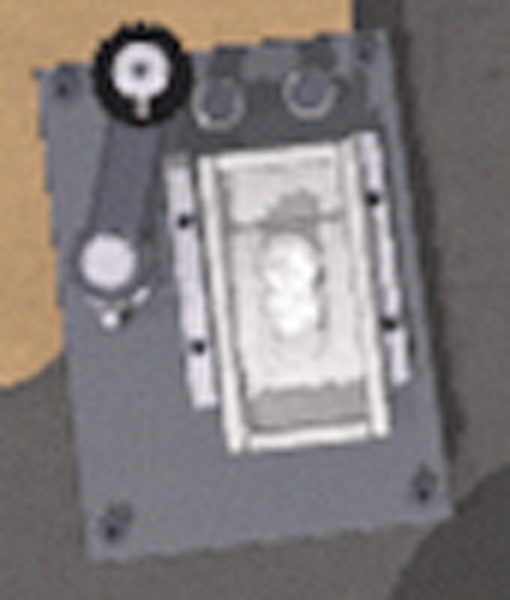

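View pics/b.png

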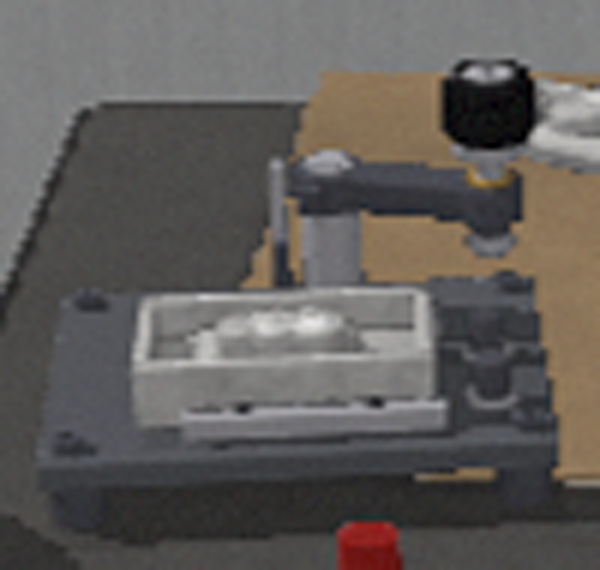

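Crop top (×6): post head (107,260), knob (140,70), end-stop tops (219,103) and (311,92). The casting's top corners are (200,157), (355,135), (388,435) and (228,452). In the side crop, the knob top is at (488,72) and the knob spans u 443–535.

```bash
python3 - <<'E'
from h import *
np.set_printoptions(precision=4,suppress=True)
t=lambda u,v:((u+.5)/6-.5+250,(v+.5)/6-.5+225)
s=lambda u,v:((u+.5)/6-.5+175,(v+.5)/6-.5+195)
P=[onplane("top",*t(u,v),z)for u,v,z in[(107,260,.093),(219,103,.046),(311,92,.046),(38,70,.028),(383,32,.028),(452,512,.028),(90,557,.028)]]
F=np.array([(14,65),(72,18),(72,-18),(95,88),(95,-52),(-95,-52),(-95,88)])/1000
W=np.array(P)[:,:2]
def fit(F,W):
    a=F-F.mean(0);b=W-W.mean(0);th=np.arctan2((a[:,0]*b[:,1]-a[:,1]*b[:,0]).sum(),(a*b).sum())
    Rm=np.array([[np.cos(th),-np.sin(th)],[np.sin(th),np.cos(th)]]);return th,Rm,W.mean(0)-Rm@F.mean(0)
th,Rm,o=fit(F,W);print("yaw",np.degrees(th),"o",o);print((W-(F@Rm.T+o))*1000)
C=np.array([onplane("top",*t(u,v),.054)[:2] for u,v in[(200,157),(355,135),(388,435),(228,452)]])
print("casting in fixture mm",((C-o)@Rm)*1000)
k,e=tri(t(140,70),s(488,72));print("knob top",k,e,(k[:2]-o)@Rm*1000)
pk,e=tri(t(107,260),s(330,160));print("post",pk,e)
d=((k[:2]-o)@Rm)-F[0];print("r",np.linalg.norm(d),"q",np.arctan2(d[0],-d[1]))
p,e=tri(t(112,318),s(277,162));print("pin",p,(p[:2]-o)@Rm*1000)
for f in [(-.042,.0315,.038),(-.09,0,.028),(.01,0,.056)]: w=Rm@f[:2]+o; print(f,w)
E
```

```text
yaw 5.515127822016566 o [0.5281 0.1015]
[[ 0.4068  0.5059]
 [-1.3054 -0.3455]
 [-1.339   0.1211]
 [-0.9849 -1.7861]
 [-2.5273  1.837 ]
 [ 2.9358  0.87  ]
 [ 2.814  -1.2024]]
casting in fixture mm [[ 50.3587  27.5509]
 [ 51.6607 -31.7199]
 [-59.8404 -29.2728]
 [-58.9737  30.2543]]
knob top [0.6001 0.1541 0.1337] 0.0010011263482326011 [76.6469 45.3821]
post [0.5369 0.1682 0.0913] 0.001268400940512917
r 0.06564670610319752 q 1.2673195230695398
pin [0.5163 0.1668 0.0912] [-5.4557 66.0763]
(-0.042, 0.0315, 0.038) [0.4833 0.1289]
(-0.09, 0, 0.028) [0.4385 0.0929]
(0.01, 0, 0.056) [0.5381 0.1025]
```

```bash
python3 -m handwheel '[{"translation":[0.0265,-0.0294,0],"angular":[0,0,0],"hand":1},{"translation":[0.0265,-0.0294,0],"angular":[0,0,0],"hand":1},{"translation":[0.0265,-0.0294,0],"angular":[0,0,0],"hand":1},{"translation":[0.0265,-0.0294,0],"angular":[0,0,0],"hand":1},{"translation":[0.0265,-0.0294,0],"angular":[0,0,0],"hand":1},{"translation":[0.0265,-0.0294,0],"angular":[0,0,0],"hand":1},{"translation":[0.0265,-0.0294,0],"angular":[0,0,0],"hand":1},{"translation":[0.0265,-0.0294,0],"angular":[0,0,0],"hand":1},{"translation":[0.0265,-0.0294,0],"angular":[0,0,0],"hand":1},{"translation":[0.0265,-0.0294,0],"angular":[0,0,0],"hand":1}]' 30
python3 -m handwheel '[{"translation":[0.0265,-0.0294,0],"angular":[0,0,0],"hand":1},{"translation":[0.0265,-0.0294,0],"angular":[0,0,0],"hand":1},{"translation":[0.0265,-0.0294,0],"angular":[0,0,0],"hand":1},{"translation":[0.0265,-0.0294,0],"angular":[0,0,0],"hand":1},{"translation":[0.0265,-0.0294,0],"angular":[0,0,0],"hand":1},{"translation":[0.0265,-0.0294,0],"angular":[0,0,0],"hand":1},{"translation":[0.0265,-0.0294,0],"angular":[0,0,0],"hand":1},{"translation":[0,0,0],"angular":[0,0,5.3],"hand":1},{"translation":[0,0,0],"angular":[0,0,5.3],"hand":1},{"translation":[0,0,0],"angular":[0,0,5.3],"hand":1}]'
python3 - <<'E'
from h import *
cv2.imwrite("pics/T1.png",manip.get_image("top")[:,:,::-1]);print(manip.get_state()["qpos"])
E
```

```text
clock: 1.03
position: [0.3492, -0.1633, 0.2314]
ee_rot: [0.0, 0.983, 0.185, 0.0]
contact_force: [0.8, -0.3, 0.1]
width: 0.0005
gripper_force: 0.0
clock: 1.87
position: [0.4468, 0.0952, 0.2309]
ee_rot: [0.0, 0.999, 0.047, -0.0]
contact_force: [-0.3, 0.3, 0.1]
width: 0.0001
gripper_force: 0.0
[ 5.65943567e-02  9.68175755e-02  1.73767263e+00 -1.33689143e-04
  1.30782979e+00  1.53770356e+00]
```

```bash
python3 -m handwheel '[{"translation":[0,0,0.037],"angular":[0,0,0],"hand":1},{"translation":[0,0,0.037],"angular":[0,0,0],"hand":1},{"translation":[0,0,0.037],"angular":[0,0,0],"hand":1},{"translation":[0,0,0.037],"angular":[0,0,0],"hand":1},{"translation":[0,0,0.02],"angular":[0,0,0],"hand":1},{"translation":[0,0,0.012],"angular":[0,0,0],"hand":1},{"translation":[0,0,0.01],"angular":[0,0,0],"hand":1},{"translation":[0,0,0],"angular":[0,0,0],"hand":1}]'
python3 - <<'E'
from h import *
a=cv2.resize(manip.get_image("side")[:,:,::-1][195:290,155:275],None,fx=6,fy=6,interpolation=cv2.INTER_CUBIC)
cv2.imwrite("pics/c.png",a)
E
```

```text
clock: 2.58
position: [0.4452, 0.0937, 0.0394]
ee_rot: [0.0, 0.999, 0.048, -0.002]
contact_force: [-0.5, 0.3, -0.2]
width: -0.0001
gripper_force: 0.0
```

View pics/c.png

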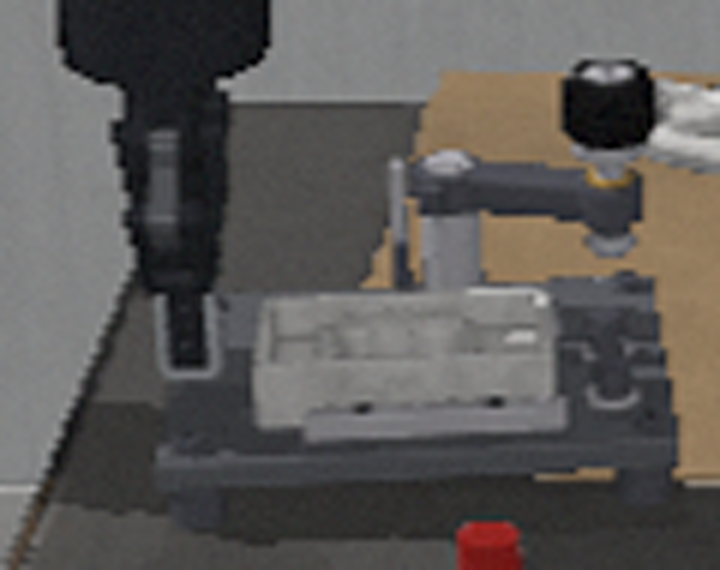

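Finger is just behind the near wall (finger at u 160–220, wall at u 255, a gap of about 13 mm). Expected home is about 27 mm ahead.

```bash
python3 -m handwheel '[{"translation":[0.004,0,0],"angular":[0,0,0],"hand":1},{"translation":[0.004,0,0],"angular":[0,0,0],"hand":1},{"translation":[0.002,0,0],"angular":[0,0,0],"hand":1},{"translation":[0.002,0,0],"angular":[0,0,0],"hand":1},{"translation":[0.002,0,0],"angular":[0,0,0],"hand":1},{"translation":[0.002,0,0],"angular":[0,0,0],"hand":1},{"translation":[0.002,0,0],"angular":[0,0,0],"hand":1},{"translation":[0.002,0,0],"angular":[0,0,0],"hand":1}]'
python3 -m handwheel '[{"translation":[0.001,0,0],"angular":[0,0,0],"hand":1},{"translation":[0.001,0,0],"angular":[0,0,0],"hand":1},{"translation":[0.001,0,0],"angular":[0,0,0],"hand":1}]'
```

```text
clock: 3.3
position: [0.4666, 0.0959, 0.0413]
ee_rot: [0.0, 0.999, 0.048, -0.0]
contact_force: [-1.9, 0.6, 1.5]
width: -0.0
gripper_force: 1.0
clock: 3.55
position: [0.4697, 0.0962, 0.0412]
ee_rot: [0.0, 0.999, 0.048, -0.0]
contact_force: [-1.8, -0.6, 1.6]
width: -0.0
gripper_force: 1.0
```

```bash
for i in 1; do python3 -m handwheel '[{"translation":[0.001,0,0],"angular":[0,0,0],"hand":1},{"translation":[0.0005,0,0],"angular":[0,0,0],"hand":1},{"translation":[0,0,0],"angular":[0,0,0],"hand":1}]'; done | grep -E "pos|cont"; python3 -m handwheel '[{"translation":[0.001,0,0],"angular":[0,0,0],"hand":1},{"translation":[0,0,0],"angular":[0,0,0],"hand":1}]' | grep -E "pos|cont"
```

```text
position: [0.4718, 0.0964, 0.0412]
contact_force: [-1.2, -0.3, 0.3]
position: [0.4726, 0.0964, 0.0413]
contact_force: [-1.2, -0.7, -1.5]
```

```bash
python3 -m handwheel '[{"translation":[0.001,0,0],"angular":[0,0,0],"hand":1},{"translation":[0,0,0],"angular":[0,0,0],"hand":1}]' | grep -E "pos|cont"; python3 -m handwheel '[{"translation":[0.0007,0,0],"angular":[0,0,0],"hand":1},{"translation":[0,0,0],"angular":[0,0,0],"hand":1}]' | grep -E "pos|cont"
```

```text
position: [0.4734, 0.0965, 0.0412]
contact_force: [-1.2, -0.8, -0.1]
position: [0.4734, 0.0965, 0.0412]
contact_force: [-3.7, -0.4, 2.1]
```

```bash
python3 - <<'E'
from h import *
a=cv2.resize(manip.get_image("side")[:,:,::-1][195:290,155:275],None,fx=6,fy=6,interpolation=cv2.INTER_CUBIC)
cv2.imwrite("pics/d.png",a)
E
```

```text
(no output)
```

View pics/d.png

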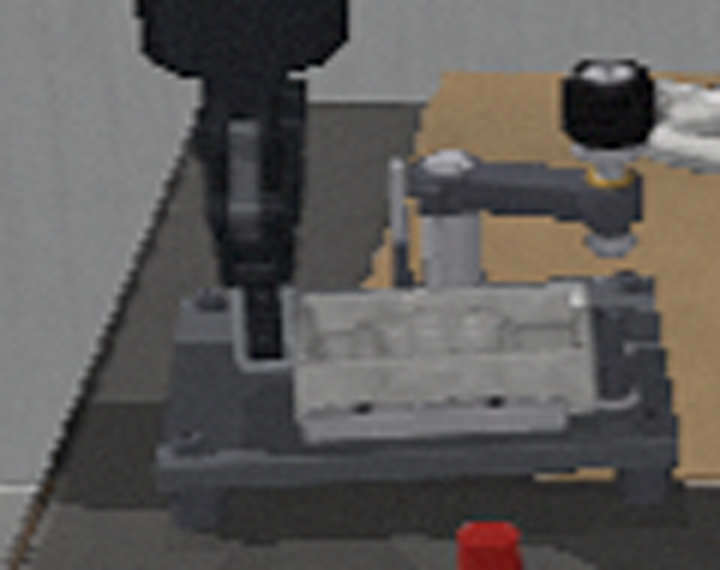

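Casting end (u≈597) now reaches the stop (u≈600–635) and the force is starting to rise. I'll press a bit more to seat it against both stops.

```bash
python3 -m handwheel '[{"translation":[0.0007,0,0],"angular":[0,0,0],"hand":1},{"translation":[0,0,0],"angular":[0,0,0],"hand":1},{"translation":[0,0,0],"angular":[0,0,0],"hand":1}]' | grep -E "pos|cont"; python3 -m handwheel '[{"translation":[0.0007,0,0],"angular":[0,0,0],"hand":1},{"translation":[0,0,0],"angular":[0,0,0],"hand":1},{"translation":[0,0,0],"angular":[0,0,0],"hand":1}]' | grep -E "pos|cont"
```

```text
position: [0.4734, 0.0965, 0.0411]
contact_force: [-5.2, -1.0, 3.5]
position: [0.4734, 0.0965, 0.0411]
contact_force: [-5.7, -0.4, 4.2]
```

```bash
python3 -m handwheel '[{"translation":[0.001,0,0],"angular":[0,0,0],"hand":1},{"translation":[0.001,0,0],"angular":[0,0,0],"hand":1},{"translation":[0,0,0],"angular":[0,0,0],"hand":1},{"translation":[0,0,0],"angular":[0,0,0],"hand":1}]' | grep -E "pos|cont"; python3 -m handwheel '[{"translation":[0.001,0,0],"angular":[0,0,0],"hand":1},{"translation":[0.001,0,0],"angular":[0,0,0],"hand":1},{"translation":[0,0,0],"angular":[0,0,0],"hand":1},{"translation":[0,0,0],"angular":[0,0,0],"hand":1}]' | grep -E "pos|cont"
```

```text
position: [0.4734, 0.0966, 0.0408]
contact_force: [-9.1, -1.2, 6.1]
position: [0.4734, 0.0966, 0.0406]
contact_force: [-12.0, -1.8, 8.1]
```

Force reached 12 N with the position unmoved, and the wall sits at the expected home position, so the casting is home. Next I retreat, lift and turn towards the arm.

```bash
python3 -m handwheel '[{"translation":[-0.006,0,0],"angular":[0,0,0],"hand":1},{"translation":[-0.012,0,0],"angular":[0,0,0],"hand":1},{"translation":[0,0,-0.04],"angular":[0,0,0],"hand":1},{"translation":[0,0,-0.04],"angular":[0,0,0],"hand":1},{"translation":[0,0,-0.04],"angular":[0,0,0],"hand":1},{"translation":[0,0,-0.04],"angular":[0,0,0],"hand":1},{"translation":[0.0293,-0.0229,0],"angular":[0,0,0],"hand":1},{"translation":[0.0293,-0.0229,0],"angular":[0,0,0],"hand":1},{"translation":[0.0293,-0.0229,0],"angular":[0,0,0],"hand":1},{"translation":[0.0293,-0.0229,0],"angular":[0,0,0],"hand":1}]'
python3 -m handwheel '[{"translation":[0,0,0],"angular":[0,0,-7.05],"hand":1},{"translation":[0,0,0],"angular":[0,0,-7.05],"hand":1},{"translation":[0,0,0],"angular":[0,0,-7.05],"hand":1},{"translation":[0,0,0],"angular":[0,0,-7.05],"hand":1},{"translation":[0,0,0],"angular":[0,0,-7.05],"hand":1},{"translation":[0,0,0],"angular":[0,0,-7.05],"hand":1},{"translation":[0,0,0],"angular":[0,0,-7.05],"hand":1},{"translation":[0,0,0],"angular":[0,0,-7.05],"hand":1},{"translation":[0,0,0],"angular":[0,0,-7.05],"hand":1},{"translation":[0,0,0],"angular":[0,0,-7.05],"hand":1}]' >/dev/null
python3 -m handwheel '[{"translation":[0,0,0],"angular":[0,0,-7.05],"hand":1},{"translation":[0,0,0],"angular":[0,0,-7.05],"hand":1},{"translation":[0,0,0],"angular":[0,0,-7.05],"hand":1},{"translation":[0,0,0],"angular":[0,0,-7.05],"hand":1},{"translation":[0,0,0],"angular":[0,0,-7.05],"hand":1},{"translation":[0,0,0],"angular":[0,0,-7.05],"hand":1},{"translation":[0,0,0],"angular":[0,0,-7.05],"hand":1},{"translation":[0,0,0],"angular":[0,0,-7.05],"hand":1},{"translation":[0,0,0],"angular":[0,0,-7.05],"hand":1},{"translation":[0,0,0],"angular":[0,0,-7.05],"hand":1}]' >/dev/null
python3 -m handwheel '[{"translation":[0,0,0],"angular":[0,0,-7.05],"hand":1},{"translation":[0,0,0],"angular":[0,0,-7.05],"hand":1},{"translation":[0,0,0],"angular":[0,0,-7.05],"hand":1},{"translation":[0,0,0],"angular":[0,0,0],"hand":1},{"translation":[0,0,0],"angular":[0,0,0],"hand":1}]'
python3 - <<'E'
from h import *
print(manip.get_state()["qpos"],proj("top",manip.get_state()["position"]),proj("side",manip.get_state()["position"]))
a=cv2.resize(manip.get_image("top")[:,:,::-1][200:325,230:350],None,fx=4,fy=4,interpolation=cv2.INTER_CUBIC)
b=cv2.resize(manip.get_image("side")[:,:,::-1][170:295,170:300],None,fx=3,fy=4,interpolation=cv2.INTER_CUBIC)
cv2.imwrite("pics/T2.png",a);
E
```

```text
clock: 6.35
position: [0.5723, 0.1993, 0.2025]
ee_rot: [-0.001, 0.999, 0.047, 0.003]
contact_force: [0.4, -1.0, 0.7]
width: 0.0003
gripper_force: 0.0
clock: 8.43
position: [0.5705, 0.198, 0.2015]
ee_rot: [0.001, 0.109, 0.994, 0.0]
contact_force: [-0.4, 0.5, -0.4]
width: -0.0001
gripper_force: 0.0
[ 2.18840660e-01  3.35094910e-01  1.49280650e+00  6.51711168e-05
  1.31117831e+00 -1.13253639e+00] [249.12666243 247.72121706] [243.00095366 172.35016631]
```

```bash
python3 -m handwheel '[{"translation":[0,0,0.035],"angular":[0,0,0],"hand":1},{"translation":[0,0,0.035],"angular":[0,0,0],"hand":1},{"translation":[0,0,0.03],"angular":[0,0,0],"hand":1},{"translation":[0,0,0.0215],"angular":[0,0,0],"hand":1},{"translation":[0,0,0],"angular":[0,0,0],"hand":1}]'
python3 - <<'E'
from h import *
T=manip.get_image("top")[:,:,::-1];S=manip.get_image("side")[:,:,::-1]
a=cv2.resize(T[225:325,240:330],None,fx=4.4,fy=5,interpolation=cv2.INTER_CUBIC)
b=cv2.resize(S[185:285,185:275],None,fx=4.4,fy=5,interpolation=cv2.INTER_CUBIC)
cv2.imwrite("pics/e.png",np.hstack([a,b]))
E
```

```text
clock: 8.95
position: [0.566, 0.197, 0.075]
ee_rot: [-0.004, 0.109, 0.994, -0.002]
contact_force: [-0.5, -0.2, 0.4]
width: -0.0001
gripper_force: 0.0
```

View pics/e.png

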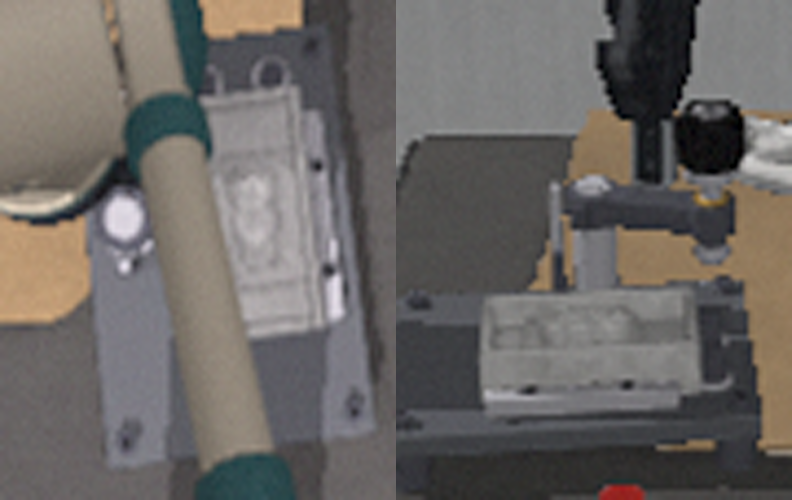

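```bash
python3 -m handwheel '[{"translation":[0,0,-0.005],"angular":[0,0,0],"hand":1},{"translation":[0,-0.003,0],"angular":[0,0,0],"hand":1},{"translation":[0,-0.003,0],"angular":[0,0,0],"hand":1},{"translation":[0,0,0],"angular":[0,0,0],"hand":1},{"translation":[0,0,0],"angular":[0,0,0],"hand":1}]'
```

```text
clock: 9.47
position: [0.5685, 0.1917, 0.0858]
ee_rot: [0.001, 0.108, 0.994, 0.0]
contact_force: [0.6, 0.9, 0.1]
width: -0.0003
gripper_force: 0.0
```

```bash
python3 -m handwheel '[{"translation":[0.002,0,0.0045],"angular":[0,0,0],"hand":1},{"translation":[0,-0.003,0],"angular":[0,0,0],"hand":1},{"translation":[0,-0.002,0],"angular":[0,0,0],"hand":1},{"translation":[0,0,0],"angular":[0,0,0],"hand":1}]'
python3 -m handwheel '[{"translation":[-0.0016,-0.0017,0],"angular":[0,0,4],"hand":1},{"translation":[-0.0016,-0.0017,0],"angular":[0,0,4],"hand":1},{"translation":[-0.0016,-0.0017,0],"angular":[0,0,4],"hand":1},{"translation":[-0.0016,-0.0017,0],"angular":[0,0,4],"hand":1}]'
```

```text
clock: 9.8
position: [0.5647, 0.1869, 0.08]
ee_rot: [-0.0, 0.108, 0.994, -0.0]
contact_force: [-0.1, -0.5, 0.5]
width: -0.0001
gripper_force: 0.0
clock: 10.13
position: [0.569, 0.1818, 0.0802]
ee_rot: [-0.001, 0.248, 0.969, 0.003]
contact_force: [0.2, 7.5, -1.3]
width: -0.0003
gripper_force: 3.2
```

```bash
python3 -m handwheel '[{"translation":[-0.0016,-0.0017,0],"angular":[0,0,4],"hand":1},{"translation":[-0.0016,-0.0017,0],"angular":[0,0,4],"hand":1},{"translation":[-0.0016,-0.0017,0],"angular":[0,0,4],"hand":1},{"translation":[-0.0016,-0.0017,0],"angular":[0,0,4],"hand":1},{"translation":[-0.0016,-0.0017,0],"angular":[0,0,4],"hand":1}]'
python3 -m handwheel '[{"translation":[-0.0016,-0.0017,0],"angular":[0,0,4],"hand":1},{"translation":[-0.0016,-0.0017,0],"angular":[0,0,4],"hand":1},{"translation":[-0.0016,-0.0017,0],"angular":[0,0,4],"hand":1},{"translation":[-0.0016,-0.0017,0],"angular":[0,0,4],"hand":1}]'
```

```text
clock: 10.55
position: [0.5721, 0.1703, 0.0806]
ee_rot: [0.001, 0.412, 0.911, 0.003]
contact_force: [3.1, 7.6, -1.5]
width: -0.0001
gripper_force: 3.1
clock: 10.88
position: [0.5716, 0.1608, 0.081]
ee_rot: [0.001, 0.535, 0.845, 0.004]
contact_force: [3.9, 6.3, -1.5]
width: 0.0001
gripper_force: 3.1
```

```bash
python3 -m handwheel '[{"translation":[-0.0016,-0.0017,0],"angular":[0,0,4],"hand":1},{"translation":[-0.0016,-0.0017,0],"angular":[0,0,4],"hand":1},{"translation":[-0.0008,-0.0009,0],"angular":[0,0,2],"hand":1},{"translation":[-0.0008,-0.0009,0],"angular":[0,0,2],"hand":1},{"translation":[0,0,0],"angular":[0,0,0],"hand":1}]'
python3 -m handwheel '[{"translation":[-0.0008,-0.0009,0],"angular":[0,0,2],"hand":1},{"translation":[-0.0008,-0.0009,0],"angular":[0,0,2],"hand":1},{"translation":[0,0,0],"angular":[0,0,0],"hand":1}]'
```

```text
clock: 11.3
position: [0.5691, 0.1534, 0.0812]
ee_rot: [0.002, 0.619, 0.785, 0.004]
contact_force: [5.4, 3.4, -1.6]
width: -0.0002
gripper_force: 2.6
clock: 11.55
position: [0.5681, 0.1513, 0.0813]
ee_rot: [0.002, 0.646, 0.763, 0.004]
contact_force: [5.7, 3.9, -0.9]
width: 0.0004
gripper_force: 2.7
```

```bash
python3 -m handwheel '[{"translation":[-0.0008,-0.0012,0],"angular":[0,0,2],"hand":1},{"translation":[-0.0008,-0.0012,0],"angular":[0,0,2],"hand":1},{"translation":[0,-0.001,0],"angular":[0,0,0],"hand":1},{"translation":[0,0,0],"angular":[0,0,0],"hand":1}]'
python3 -m handwheel '[{"translation":[0,-0.001,0],"angular":[0,0,0],"hand":1},{"translation":[0,-0.001,0],"angular":[0,0,0],"hand":1},{"translation":[0,0,0],"angular":[0,0,0],"hand":1}]'
```

```text
clock: 11.88
position: [0.5657, 0.1486, 0.0815]
ee_rot: [0.003, 0.672, 0.741, 0.004]
contact_force: [6.4, 0.7, -0.8]
width: 0.0001
gripper_force: 2.9
clock: 12.13
position: [0.5644, 0.1481, 0.0817]
ee_rot: [0.004, 0.672, 0.741, 0.004]
contact_force: [7.2, 0.5, -1.2]
width: -0.0
gripper_force: 3.2
```

```bash
python3 - <<'E'
from h import *
T=manip.get_image("top")[:,:,::-1];S=manip.get_image("side")[:,:,::-1]
a=cv2.resize(T[225:325,240:330],None,fx=4.4,fy=5,interpolation=cv2.INTER_CUBIC)
b=cv2.resize(S[185:285,185:275],None,fx=4.4,fy=5,interpolation=cv2.INTER_CUBIC)
cv2.imwrite("pics/f.png",np.hstack([a,b]))
E
```

```text
(no output)
```

View pics/f.png

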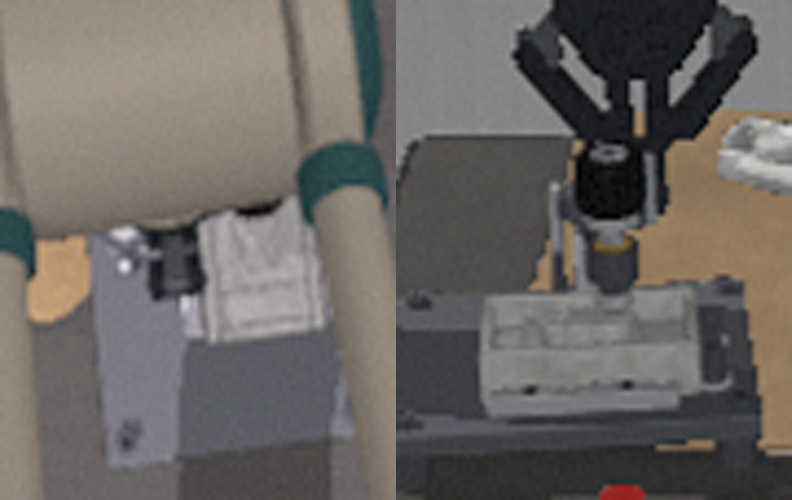

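The arm is over the casting, with the knob at about (607,155) in the side half. I'll push until the force climbs at the stop.

```bash
python3 -m handwheel '[{"translation":[0,-0.001,0],"angular":[0,0,0],"hand":1},{"translation":[0,-0.001,0],"angular":[0,0,0],"hand":1},{"translation":[0,0,0],"angular":[0,0,0],"hand":1}]' | grep -E "pos|cont"
python3 -m handwheel '[{"translation":[0,-0.001,0],"angular":[0,0,0],"hand":1},{"translation":[0,-0.001,0],"angular":[0,0,0],"hand":1},{"translation":[0,0,0],"angular":[0,0,0],"hand":1}]'| grep -E "pos|cont"
```

```text
position: [0.5629, 0.1476, 0.0819]
contact_force: [8.1, -0.4, 0.0]
position: [0.5615, 0.1472, 0.0821]
contact_force: [8.2, -0.9, -1.3]
```

```bash
python3 -m handwheel '[{"translation":[0,-0.001,0],"angular":[0,0,0],"hand":1},{"translation":[0,-0.001,0],"angular":[0,0,0],"hand":1},{"translation":[0,0,0],"angular":[0,0,0],"hand":1}]' | grep -E "pos|cont"
python3 -m handwheel '[{"translation":[0,-0.001,0],"angular":[0,0,0],"hand":1},{"translation":[0,-0.001,0],"angular":[0,0,0],"hand":1},{"translation":[0,0,0],"angular":[0,0,0],"hand":1}]'| grep -E "pos|cont"
```

```text
position: [0.5605, 0.1468, 0.0822]
contact_force: [10.9, -0.8, -1.9]
position: [0.5603, 0.147, 0.0826]
contact_force: [13.5, -1.9, -2.7]
```

```bash
python3 -m handwheel '[{"translation":[0,-0.001,0],"angular":[0,0,0],"hand":1},{"translation":[0,-0.001,0],"angular":[0,0,0],"hand":1},{"translation":[0,0,0],"angular":[0,0,0],"hand":1}]' | grep -E "pos|cont"
python3 -m handwheel '[{"translation":[0,0.006,0],"angular":[0,0,0],"hand":1},{"translation":[0,0.012,0],"angular":[0,0,0],"hand":1},{"translation":[0,0,0],"angular":[0,0,0],"hand":1},{"translation":[0,0,-0.04],"angular":[0,0,0],"hand":1},{"translation":[0,0,-0.04],"angular":[0,0,0],"hand":1},{"translation":[0,0,-0.04],"angular":[0,0,0],"hand":1}]'; python3 -c "
from rig import manip;print(manip.get_state()['qpos'])"
```

```text
position: [0.56, 0.1471, 0.083]
contact_force: [15.3, 0.4, -1.8]
clock: 13.98
position: [0.5656, 0.1484, 0.2006]
ee_rot: [-0.001, 0.672, 0.741, -0.001]
contact_force: [1.9, -0.1, 1.1]
width: 0.0002
gripper_force: 0.0
[ 1.37614277e-01  3.10585529e-01  1.53208578e+00 -1.60484277e-06
  1.30242853e+00  3.97584874e-02]
```

Arm is against its stop (15 N, no movement). Next I clear the view, open the hand, unwind the wrist and measure the knob.

```bash
python3 -m handwheel '[{"translation":[-0.0255,-0.0255,0],"angular":[0,0,0],"hand":0},{"translation":[-0.0255,-0.0255,0],"angular":[0,0,0],"hand":0},{"translation":[-0.0255,-0.0255,0],"angular":[0,0,0],"hand":0},{"translation":[-0.0255,-0.0255,0],"angular":[0,0,0],"hand":0},{"translation":[-0.0255,-0.0255,0],"angular":[0,0,0],"hand":0},{"translation":[-0.0255,-0.0255,0],"angular":[0,0,0],"hand":0},{"translation":[-0.0255,-0.0255,0],"angular":[0,0,0],"hand":0},{"translation":[-0.0255,-0.0255,0],"angular":[0,0,0],"hand":0},{"translation":[-0.0255,-0.0255,0],"angular":[0,0,0],"hand":0}]' >/dev/null
python3 -m handwheel '[{"translation":[0,0,0],"angular":[0,0,-7],"hand":0},{"translation":[0,0,0],"angular":[0,0,-7],"hand":0},{"translation":[0,0,0],"angular":[0,0,-7],"hand":0},{"translation":[0,0,0],"angular":[0,0,-7],"hand":0},{"translation":[0,0,0],"angular":[0,0,-7],"hand":0},{"translation":[0,0,0],"angular":[0,0,-7],"hand":0},{"translation":[0,0,0],"angular":[0,0,-7],"hand":0},{"translation":[0,0,0],"angular":[0,0,-7],"hand":0},{"translation":[0,0,0],"angular":[0,0,-7],"hand":0},{"translation":[0,0,0],"angular":[0,0,-7],"hand":0}]'>/dev/null
python3 -m handwheel '[{"translation":[0,0,0],"angular":[0,0,-7],"hand":0},{"translation":[0,0,0],"angular":[0,0,-7],"hand":0},{"translation":[0,0,0],"angular":[0,0,-7],"hand":0},{"translation":[0,0,0],"angular":[0,0,-7],"hand":0},{"translation":[0,0,0],"angular":[0,0,-7],"hand":0},{"translation":[0,0,0],"angular":[0,0,-7],"hand":0},{"translation":[0,0,0],"angular":[0,0,-7],"hand":0},{"translation":[0,0,0],"angular":[0,0,-7],"hand":0},{"translation":[0,0,0],"angular":[0,0,-7],"hand":0}]'
python3 - <<'E'
from h import *
print(manip.get_state()["qpos"])
T=manip.get_image("top")[:,:,::-1];S=manip.get_image("side")[:,:,::-1]
cv2.imwrite("pics/T3.png",T);cv2.imwrite("pics/S3.png",S)
a=cv2.resize(T[230:310,250:320],None,fx=5.6,fy=6,interpolation=cv2.INTER_CUBIC)
b=cv2.resize(S[195:275,190:260],None,fx=5.6,fy=6,interpolation=cv2.INTER_CUBIC)
cv2.imwrite("pics/g.png",np.hstack([a,b]))
for n,I,c in(("top",T,(230,310,250,320)),("side",S,(195,275,190,260))):
    m=(I.max(2)<40).astype(np.uint8); k=np.zeros_like(m);k[c[0]:c[1],c[2]:c[3]]=m[c[0]:c[1],c[2]:c[3]]
    N,L,st,ce=cv2.connectedComponentsWithStats(k)
    for i in range(1,N):
        if st[i][4]>15: print(n,st[i],ce[i])
E
```

```text
clock: 16.32
position: [0.3715, -0.0742, 0.199]
ee_rot: [-0.016, -0.395, 0.918, -0.017]
contact_force: [0.8, -0.4, -0.8]
width: 0.0854
gripper_force: 0.0
[-3.36559872e-01  2.59134003e-03  1.92409377e+00 -4.90178096e-02
  1.21554526e+00 -2.70249735e+00]
top [291 256  16  16  96] [298.35416667 263.70833333]
side [221 215  17  14 177] [229.15254237 222.07909605]
```

View pics/g.png

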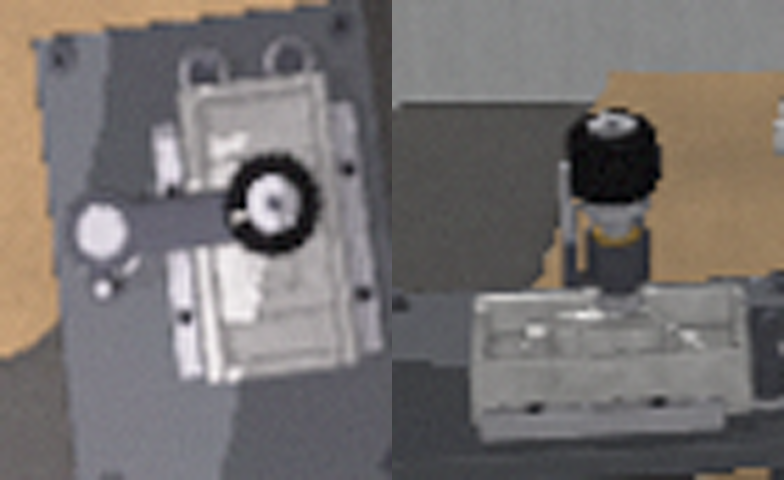

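Casting is against the stops and the arm is over it. Top crop: knob disc centre (273,203). Side half: knob top centre (613,125), knob spans u 567–660, arm square on.

```bash
python3 - <<'E'
from h import *
np.set_printoptions(precision=4,suppress=True)
t=lambda u,v:((u+.5)/5.6-.5+250,(v+.5)/6-.5+230)
s=lambda u,v:((u-392+.5)/5.6-.5+190,(v+.5)/6-.5+195)
k,e=tri(t(273,203.5),s(613,125));print(k,e)
p=onplane("top",*t(102,230),.093);print("post",p,np.linalg.norm(k[:2]-p[:2]),"arm dir deg",np.degrees(np.arctan2(*(k-p)[1::-1])))
print("knob top-view at z",[onplane("top",*t(273,203.5),z) for z in(.130,.134)])
st=manip.get_state();q=st["ee_rot"];Rt=R.from_quat(q[[1,2,3,0]]).as_matrix();print(Rt)
tgt=np.array([k[0],k[1],st["position"][2]]);print(Rt.T@(tgt-st["position"]))
E
```

```text
[0.5429 0.103  0.1338] 0.001486151543683607
post [0.5362 0.1673 0.093 ] 0.06462518690002039 arm dir deg -84.07717291567371
knob top-view at z [array([0.5423, 0.1027, 0.13  ]), array([0.5421, 0.1029, 0.134 ])]
[[-0.682  -0.7312 -0.0154]
 [-0.7303  0.682  -0.0394]
 [ 0.0393 -0.0156 -0.9991]]
[-0.2428 -0.0071 -0.0094]
```

```bash
python3 -m handwheel '[{"translation":[-0.0347,-0.001,-0.0013],"angular":[0,0,0],"hand":0},{"translation":[-0.0347,-0.001,-0.0013],"angular":[0,0,0],"hand":0},{"translation":[-0.0347,-0.001,-0.0013],"angular":[0,0,0],"hand":0},{"translation":[-0.0347,-0.001,-0.0013],"angular":[0,0,0],"hand":0},{"translation":[-0.0347,-0.001,-0.0013],"angular":[0,0,0],"hand":0},{"translation":[-0.0347,-0.001,-0.0013],"angular":[0,0,0],"hand":0},{"translation":[-0.0347,-0.001,-0.0013],"angular":[0,0,0],"hand":0},{"translation":[0,0,0],"angular":[0,0,0],"hand":0},{"translation":[0,0,0],"angular":[0,0,0],"hand":0}]' 40
cat > w.py <<'E'
from h import *
np.set_printoptions(precision=4,suppress=True)
st=manip.get_state();q=st["ee_rot"];Rt=R.from_quat(q[[1,2,3,0]]).as_matrix()
yaw=np.arctan2(Rt[1,0],Rt[0,0]); des=R.from_euler("z",yaw)*R.from_euler("x",np.pi)
print("level rotvec deg",np.degrees((R.from_matrix(Rt).inv()*des).as_rotvec()),"yaw",np.degrees(yaw))
print("to knob, level tool axes",des.as_matrix().T@(np.array([.5425,.103,.134])-st["position"]))
print("q",st["qpos"],"F",st["contact_force"],"M",st["moment"],"pos",st["position"],"w",st["width"],st["gripper_force"],"t",st["clock"])
E
python3 w.py
```

```text
clock: 17.17
position: [0.5443, 0.0998, 0.1976]
ee_rot: [-0.016, -0.397, 0.918, -0.016]
contact_force: [-0.5, 0.1, 0.1]
width: 0.0852
gripper_force: 0.0
level rotvec deg [-0.9381 -2.379   0.0195] yaw -133.2632379082269
to knob, level tool axes [-0.0011  0.0035  0.0636]
q [ 0.0821  0.2778  1.5889 -0.0415  1.295  -2.293 ] F [-0.5382  0.1106  0.1266] M [-0.027  -0.0114  0.0155] pos [0.5443 0.0998 0.1976] w 0.08521802385074934 0.0 t 17.1667
```

```bash
python3 -m handwheel '[{"translation":[-0.001,0.0035,0],"angular":[0,0,0],"hand":0},{"translation":[0,0,0],"angular":[-0.94,-2.38,0],"hand":0},{"translation":[0,0,0],"angular":[0,0,-7],"hand":0},{"translation":[0,0,0],"angular":[0,0,-6],"hand":0},{"translation":[0,0,0.03],"angular":[0,0,0],"hand":0},{"translation":[0,0,0.02],"angular":[0,0,0],"hand":0},{"translation":[0,0,0],"angular":[0,0,0],"hand":0},{"translation":[0,0,0],"angular":[0,0,0],"hand":0}]'>/dev/null
python3 w.py
```

```text
level rotvec deg [ 0.0628 -0.0328 -0.    ] yaw -120.4059829882999
to knob, level tool axes [-0.0024 -0.0011  0.014 ]
q [ 0.059   0.299   1.6895  0.0001  1.1543 -2.552 ] F [2.0075 0.148  0.1569] M [-0.0031  0.0145  0.0035] pos [0.5404 0.1015 0.148 ] w 0.08560290850011194 0.0 t 17.8333
```

```bash
python3 -m handwheel '[{"translation":[-0.0024,-0.0011,0.02],"angular":[0,0,0],"hand":0},{"translation":[0,0,0.014],"angular":[0,0,0],"hand":0},{"translation":[0,0,0.01],"angular":[0,0,0],"hand":0},{"translation":[0,0,0],"angular":[0,0,0],"hand":0},{"translation":[0,0,0],"angular":[0,0,0],"hand":0}]'>/dev/null
python3 w.py
```

```text
level rotvec deg [-0.1019  0.0829 -0.0001] yaw -120.34137492132561
to knob, level tool axes [ 0.0018  0.0014 -0.0289]
q [ 0.0627  0.3442  1.7415  0.0002  1.0536 -2.5494] F [-0.3148 -0.6013  0.1889] M [ 0.0252 -0.0122  0.049 ] pos [0.5446 0.1038 0.1051] w 0.08513036836110692 0.0 t 18.25
```

```bash
python3 -m handwheel '[{"translation":[0,0,0],"angular":[0,0,0],"hand":0},{"translation":[0,0,0],"angular":[0,0,0],"hand":0},{"translation":[0,0,0],"angular":[0,0,0],"hand":0}]'>/dev/null
python3 w.py
```

```text
level rotvec deg [-0.1627  0.1279 -0.0002] yaw -120.31971152510062
to knob, level tool axes [ 0.0023  0.0017 -0.0286]
q [ 0.0631  0.344   1.7411  0.0003  1.0529 -2.5495] F [-0.5259 -0.6606  0.0886] M [ 0.0178 -0.0163 -0.0534] pos [0.5451 0.1041 0.1054] w 0.08522920561192603 0.0 t 18.5
```

```bash
python3 -m handwheel '[{"translation":[0.0023,0.0017,0.001],"angular":[0,0,0],"hand":0},{"translation":[0,0,0],"angular":[0,0,0],"hand":0},{"translation":[0,0,0],"angular":[0,0,0],"hand":0},{"translation":[0,0,0],"angular":[0,0,0],"hand":1},{"translation":[0,0,0],"angular":[0,0,0],"hand":1},{"translation":[0,0,0],"angular":[0,0,0],"hand":1},{"translation":[0,0,0],"angular":[0,0,0],"hand":1},{"translation":[0,0,0],"angular":[0,0,0],"hand":1},{"translation":[0,0,0],"angular":[0,0,0],"hand":1},{"translation":[0,0,0],"angular":[0,0,0],"hand":1}]' 50 >/dev/null
python3 w.py
python3 - <<'E'
from h import *
T=manip.get_image("top")[:,:,::-1];S=manip.get_image("side")[:,:,::-1]
b=cv2.resize(S[175:275,175:275],None,fx=5.6,fy=5.6,interpolation=cv2.INTER_CUBIC)
cv2.imwrite("pics/i.png",b)
E
```

```text
level rotvec deg [-0.1097  0.0784 -0.0001] yaw -120.32156792720137
to knob, level tool axes [-0.0004 -0.0002 -0.0303]
q [ 0.0612  0.3421  1.7492  0.0001  1.0479 -2.5512] F [-0.2311 -0.8     2.6602] M [-0.1119 -0.0444  0.0066] pos [0.5421 0.1028 0.1037] w 0.03488433158281497 49.64646935462952 t 19.3333
```

View pics/i.png

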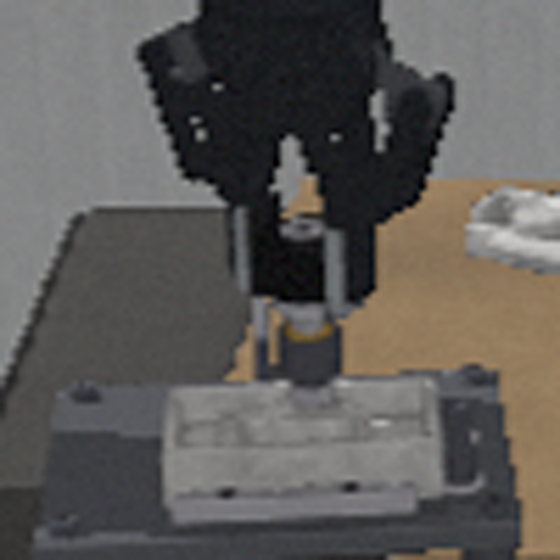

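Knob is gripped squarely in the fingers (235–375 px), with clearance to the arm below. Turning clockwise, following the thread down.

```bash
python3 -m handwheel '[{"translation":[0,0,0.0002],"angular":[0,0,6],"hand":1},{"translation":[0,0,0.0002],"angular":[0,0,6],"hand":1},{"translation":[0,0,0.0002],"angular":[0,0,6],"hand":1},{"translation":[0,0,0.0002],"angular":[0,0,6],"hand":1},{"translation":[0,0,0.0002],"angular":[0,0,6],"hand":1},{"translation":[0,0,0.0002],"angular":[0,0,6],"hand":1},{"translation":[0,0,0.0002],"angular":[0,0,6],"hand":1},{"translation":[0,0,0.0001],"angular":[0,0,6],"hand":1}]'>/dev/null; python3 w.py
python3 -m handwheel '[{"translation":[0,0,0],"angular":[0,0,0],"hand":1},{"translation":[0,0,0],"angular":[0,0,0],"hand":1}]'>/dev/null; python3 w.py | tail -1
```

```text
level rotvec deg [0.0801 0.1074 0.0001] yaw -168.60813346901244
to knob, level tool axes [-0.0008 -0.0008 -0.0316]
q [ 0.0618  0.3431  1.7512  0.0019  1.0456 -1.7087] F [-0.4938  1.955   4.1479] M [0.3692 0.2505 0.2288] pos [0.5416 0.1037 0.1024] w 0.03467945838641661 49.741753935813904 t 20.1
q [ 0.0618  0.3432  1.7512  0.0019  1.0455 -1.7155] F [-1.6492  2.3845  5.1882] M [0.3297 0.2635 0.0013] pos [0.5416 0.1037 0.1024] w 0.03463566107301343 49.849348068237305 t 20.2667
```

```bash
python3 -m handwheel '[{"translation":[0,0,0.0002],"angular":[0,0,6],"hand":1},{"translation":[0,0,0.0002],"angular":[0,0,6],"hand":1},{"translation":[0,0,0.0002],"angular":[0,0,6],"hand":1},{"translation":[0,0,0.0002],"angular":[0,0,6],"hand":1},{"translation":[0,0,0.0001],"angular":[0,0,6],"hand":1},{"translation":[0,0,0.0002],"angular":[0,0,6],"hand":1},{"translation":[0,0,0.0001],"angular":[0,0,6],"hand":1},{"translation":[0,0,0.0001],"angular":[0,0,6],"hand":1}]'>/dev/null; python3 w.py |tail -1
python3 -m handwheel '[{"translation":[0,0,0],"angular":[0,0,0],"hand":1},{"translation":[0,0,0],"angular":[0,0,0],"hand":1}]'>/dev/null; python3 w.py | tail -1
```

```text
q [ 0.0624  0.3446  1.7527  0.0039  1.0417 -0.8732] F [-0.6263  4.3385  2.3727] M [0.7925 0.1425 0.1708] pos [0.5419 0.1046 0.1011] w 0.03482374462456919 49.771594405174255 t 20.9333
q [ 0.0623  0.3447  1.7527  0.0038  1.0417 -0.8799] F [-0.1042  5.399   5.3809] M [0.9256 0.1708 0.0028] pos [0.5419 0.1045 0.1011] w 0.03429913341826969 49.83272910118103 t 21.1
```

```bash
python3 -m handwheel '[{"translation":[0,0,0.0002],"angular":[0,0,6],"hand":1},{"translation":[0,0,0.0001],"angular":[0,0,6],"hand":1},{"translation":[0,0,0.0002],"angular":[0,0,6],"hand":1}]'>/dev/null; python3 w.py |tail -1
python3 -m handwheel '[{"translation":[0,0,0],"angular":[0,0,0],"hand":1},{"translation":[0,0,0],"angular":[0,0,0],"hand":1}]'>/dev/null; python3 w.py | tail -1
python3 -m handwheel '[{"translation":[0,0,0.0002],"angular":[0,0,6],"hand":1},{"translation":[0,0,0.0001],"angular":[0,0,6],"hand":1},{"translation":[0,0,0.0002],"angular":[0,0,6],"hand":1}]'>/dev/null; python3 w.py |tail -1
python3 -m handwheel '[{"translation":[0,0,0],"angular":[0,0,0],"hand":1},{"translation":[0,0,0],"angular":[0,0,0],"hand":1}]'>/dev/null; python3 w.py | tail -1
```

```text
q [ 0.0624  0.3454  1.7532  0.0042  1.0399 -0.5612] F [0.0178 5.3334 5.3454] M [1.0803 0.0716 0.1557] pos [0.5422 0.1047 0.1006] w 0.03437342922509407 49.79721486568451 t 21.35
q [ 0.0624  0.3453  1.7532  0.0043  1.04   -0.5658] F [-0.1459  5.4426  4.8115] M [ 1.0246  0.0362 -0.0343] pos [0.5422 0.1048 0.1006] w 0.034917064472071754 49.81739580631256 t 21.5167
q [ 0.0625  0.346   1.7536  0.0044  1.0382 -0.247 ] F [1.022  6.8029 3.6867] M [ 1.1332 -0.0576  0.1934] pos [0.5426 0.1049 0.1001] w 0.03456516058317756 49.739084243774414 t 21.7667
q [ 0.0625  0.346   1.7536  0.0045  1.0382 -0.2516] F [-0.0828  6.4901  3.1943] M [ 1.0983 -0.0285  0.0523] pos [0.5426 0.1049 0.1001] w 0.03503323579220097 49.75836753845215 t 21.9333
```

```bash
python3 -m handwheel '[{"translation":[0,0,0.0002],"angular":[0,0,6],"hand":1},{"translation":[0,0,0.0001],"angular":[0,0,6],"hand":1}]'>/dev/null; python3 w.py |tail -1
python3 -m handwheel '[{"translation":[0,0,0],"angular":[0,0,0],"hand":1},{"translation":[0,0,0],"angular":[0,0,0],"hand":1}]'>/dev/null; python3 w.py | tail -1
python3 -m handwheel '[{"translation":[0,0,0.0002],"angular":[0,0,6],"hand":1},{"translation":[0,0,0.0001],"angular":[0,0,6],"hand":1}]'>/dev/null; python3 w.py |tail -1
python3 -m handwheel '[{"translation":[0,0,0],"angular":[0,0,0],"hand":1},{"translation":[0,0,0],"angular":[0,0,0],"hand":1}]'>/dev/null; python3 w.py | tail -1
```

```text
q [ 0.0625  0.3464  1.7539  0.0045  1.037  -0.0378] F [1.5122 7.0064 2.9091] M [ 1.0468 -0.1107  0.2425] pos [0.5428 0.1049 0.0998] w 0.03477387982832832 49.685869216918945 t 22.1
q [ 0.0624  0.3465  1.7538  0.0046  1.037  -0.0421] F [0.2659 6.199  3.9624] M [ 1.1    -0.1022 -0.0033] pos [0.5428 0.1049 0.0998] w 0.0347563049596991 49.706958532333374 t 22.2667
q [0.0625 0.3469 1.7541 0.0045 1.0359 0.1717] F [1.5553 7.5334 1.9103] M [ 1.1548 -0.2748  0.1807] pos [0.5431 0.1049 0.0995] w 0.034847032453949725 49.637778997421265 t 22.4333
q [0.0625 0.3469 1.7541 0.0046 1.0359 0.1673] F [1.1861 6.6912 3.017 ] M [ 1.0652 -0.2333 -0.0059] pos [0.5431 0.1049 0.0995] w 0.0345298116622257 49.65707302093506 t 22.6
```

```bash
python3 -m handwheel '[{"translation":[0,0,0.0002],"angular":[0,0,6],"hand":1},{"translation":[0,0,0.0002],"angular":[0,0,6],"hand":1},{"translation":[0,0,0.0002],"angular":[0,0,6],"hand":1},{"translation":[0,0,0],"angular":[0,0,0],"hand":1},{"translation":[0,0,0],"angular":[0,0,0],"hand":1}]'>/dev/null; python3 w.py | tail -1
python3 -m handwheel '[{"translation":[0,0,0.0002],"angular":[0,0,6],"hand":1},{"translation":[0,0,0.0002],"angular":[0,0,6],"hand":1}]'>/dev/null; python3 w.py |tail -1
python3 -m handwheel '[{"translation":[0,0,0],"angular":[0,0,0],"hand":1},{"translation":[0,0,0],"angular":[0,0,0],"hand":1}]'>/dev/null; python3 w.py | tail -1
```

```text
q [0.0624 0.3475 1.7545 0.0043 1.034  0.4815] F [1.4388 7.1472 2.53  ] M [ 1.0646 -0.2226 -0.0139] pos [0.5434 0.1048 0.0989] w 0.03467783451975449 49.68574941158295 t 23.0167
q [0.0623 0.3479 1.7548 0.004  1.0329 0.6952] F [1.1229 6.4679 3.498 ] M [ 0.9878 -0.2849  0.1945] pos [0.5437 0.1047 0.0987] w 0.03473305394043792 49.71456706523895 t 23.1833
q [0.0623 0.3479 1.7548 0.0041 1.0329 0.6908] F [1.7976 6.3823 3.8045] M [ 0.9733 -0.2673  0.005 ] pos [0.5437 0.1047 0.0987] w 0.034404921812202435 49.73388612270355 t 23.35
```

```bash
python3 -m handwheel '[{"translation":[0,0,0.0002],"angular":[0,0,6],"hand":1},{"translation":[0,0,0.0002],"angular":[0,0,6],"hand":1}]'>/dev/null; python3 w.py |tail -1
python3 -m handwheel '[{"translation":[0,0,0],"angular":[0,0,0],"hand":1},{"translation":[0,0,0],"angular":[0,0,0],"hand":1}]'>/dev/null; python3 w.py | tail -1
python3 -m handwheel '[{"translation":[0,0,0.0002],"angular":[0,0,6],"hand":1},{"translation":[0,0,0.0002],"angular":[0,0,6],"hand":1}]'>/dev/null; python3 w.py |tail -1
python3 -m handwheel '[{"translation":[0,0,0],"angular":[0,0,0],"hand":1},{"translation":[0,0,0],"angular":[0,0,0],"hand":1}]'>/dev/null; python3 w.py | tail -1
```

```text
q [0.0623 0.3482 1.7551 0.0036 1.0319 0.9046] F [1.9387 5.8664 4.2832] M [ 0.9723 -0.2785  0.2076] pos [0.5439 0.1046 0.0984] w 0.03448036114497884 49.77244555950165 t 23.5167
q [0.0622 0.3481 1.7551 0.0037 1.0319 0.9003] F [2.2688 5.4476 4.0901] M [ 0.9515 -0.2904  0.0481] pos [0.5439 0.1046 0.0984] w 0.03456007737651727 49.7937673330307 t 23.6833
q [0.0622 0.3485 1.7554 0.0031 1.0309 1.114 ] F [1.7151 5.3061 5.0362] M [ 0.7758 -0.2523  0.2099] pos [0.5441 0.1044 0.0981] w 0.03455841480388682 49.831246733665466 t 23.85
q [0.0621 0.3485 1.7554 0.0033 1.0309 1.1097] F [2.0968 4.4463 5.2817] M [ 0.86   -0.2781  0.0626] pos [0.5441 0.1044 0.0982] w 0.03478882557552351 49.852856397628784 t 24.0167
```

```bash
python3 -m handwheel '[{"translation":[0,0,0.0002],"angular":[0,0,6],"hand":1},{"translation":[0,0,0],"angular":[0,0,0],"hand":1},{"translation":[0,0,0],"angular":[0,0,0],"hand":1}]'>/dev/null; python3 w.py | tail -1
python3 -m handwheel '[{"translation":[0,0,0.0002],"angular":[0,0,6],"hand":1},{"translation":[0,0,0],"angular":[0,0,0],"hand":1},{"translation":[0,0,0],"angular":[0,0,0],"hand":1}]'>/dev/null; python3 w.py | tail -1
python3 -m handwheel '[{"translation":[0,0,0.0002],"angular":[0,0,6],"hand":1},{"translation":[0,0,0],"angular":[0,0,0],"hand":1},{"translation":[0,0,0],"angular":[0,0,0],"hand":1}]'>/dev/null; python3 w.py | tail -1
```

```text
q [0.062  0.3486 1.7555 0.003  1.0305 1.2144] F [2.3747 4.4598 4.5816] M [ 0.8328 -0.3134  0.0756] pos [0.5442 0.1043 0.098 ] w 0.03490160067827443 49.88130569458008 t 24.2667
q [0.062  0.3487 1.7557 0.0027 1.0301 1.3191] F [2.2326 4.839  4.5845] M [ 0.6755 -0.3092  0.0068] pos [0.5442 0.1042 0.0979] w 0.03454433869030116 49.91618871688843 t 24.5167
q [0.0619 0.3488 1.7559 0.0024 1.0297 1.4238] F [1.7257 4.1165 4.6755] M [ 0.6968 -0.2036  0.0149] pos [0.5442 0.104  0.0978] w 0.03475713613304353 49.95091438293457 t 24.7667
```

```bash
python3 -m handwheel '[{"translation":[0,0,0.0001],"angular":[0,0,6],"hand":1}]'>/dev/null; python3 w.py | tail -1|cut -c40-160
python3 -m handwheel '[{"translation":[0,0,0],"angular":[0,0,0],"hand":1},{"translation":[0,0,0],"angular":[0,0,0],"hand":1}]'>/dev/null; python3 w.py | tail -1|cut -c40-160
python3 -m handwheel '[{"translation":[0,0,0],"angular":[0,0,0],"hand":1}]'>/dev/null; python3 w.py | tail -1|cut -c40-160
python3 -m handwheel '[{"translation":[0,0,0.0001],"angular":[0,0,6],"hand":1}]'>/dev/null; python3 w.py | tail -1|cut -c40-160
python3 -m handwheel '[{"translation":[0,0,0],"angular":[0,0,0],"hand":1},{"translation":[0,0,0],"angular":[0,0,0],"hand":1}]'>/dev/null; python3 w.py | tail -1|cut -c40-160
python3 -m handwheel '[{"translation":[0,0,0],"angular":[0,0,0],"hand":1}]'>/dev/null; python3 w.py | tail -1|cut -c40-160
```

```text
.5296] F [2.7522 2.7078 4.845 ] M [ 0.6078 -0.3161  0.1977] pos [0.5442 0.1039 0.0976] w 0.03466566624765271 49.907770156
.5285] F [1.5498 3.2817 5.8452] M [ 0.6234 -0.2753  0.1042] pos [0.5442 0.1039 0.0977] w 0.03447189111338926 49.941290616
.5283] F [1.7338 3.2349 4.8369] M [ 0.5867 -0.2722  0.0044] pos [0.5443 0.1039 0.0977] w 0.034303160089114854 49.94102418
.6343] F [2.6325 3.8501 5.1575] M [ 0.5089 -0.2852  0.2271] pos [0.5442 0.1038 0.0975] w 0.034588909346616924 49.89051461
.6332] F [2.1233 2.5111 5.1965] M [ 0.5441 -0.2386 -0.007 ] pos [0.5443 0.1038 0.0975] w 0.034690816752936816 49.92730379
.6331] F [1.4168 3.9823 4.0251] M [ 0.5764 -0.3189  0.0265] pos [0.5442 0.1038 0.0975] w 0.034539555915395155 49.92842316
```

```bash
python3 -m handwheel '[{"translation":[0,0,0.0002],"angular":[0,0,6],"hand":1}]'>/dev/null; python3 w.py | tail -1|cut -c40-110
python3 -m handwheel '[{"translation":[0,0,0],"angular":[0,0,0],"hand":1},{"translation":[0,0,0],"angular":[0,0,0],"hand":1}]'>/dev/null; python3 w.py | tail -1|cut -c40-110
python3 -m handwheel '[{"translation":[0,0,0],"angular":[0,0,0],"hand":1}]'>/dev/null; python3 w.py | tail -1|cut -c40-110
python3 -m handwheel '[{"translation":[0,0,0.0002],"angular":[0,0,6],"hand":1}]'>/dev/null; python3 w.py | tail -1|cut -c40-110
python3 -m handwheel '[{"translation":[0,0,0],"angular":[0,0,0],"hand":1},{"translation":[0,0,0],"angular":[0,0,0],"hand":1}]'>/dev/null; python3 w.py | tail -1|cut -c40-110
python3 -m handwheel '[{"translation":[0,0,0],"angular":[0,0,0],"hand":1}]'>/dev/null; python3 w.py | tail -1|cut -c40-110
```

```text
.739 ] F [1.1886 3.1701 6.2717] M [ 0.4207 -0.2459  0.2856] pos [0.5443
.7379] F [2.2234 2.6472 5.0801] M [ 0.5011 -0.2841  0.0674] pos [0.5442
.7378] F [2.6698 3.2319 4.8119] M [ 0.4714 -0.247   0.0063] pos [0.5442
.8437] F [1.567  3.3924 6.3192] M [ 0.4275 -0.238   0.24  ] pos [0.5442
.8426] F [1.9789 2.1793 7.2533] M [ 0.4424 -0.2382  0.0945] pos [0.5442
.8424] F [1.8182 2.5772 6.6007] M [ 0.4554 -0.2132  0.035 ] pos [0.5442
```

```bash
python3 -m handwheel '[{"translation":[0,0,0.0002],"angular":[0,0,6],"hand":1}]'>/dev/null; python3 w.py | tail -1|cut -c40-110
python3 -m handwheel '[{"translation":[0,0,0],"angular":[0,0,0],"hand":1},{"translation":[0,0,0],"angular":[0,0,0],"hand":1}]'>/dev/null; python3 w.py | tail -1|cut -c40-110
python3 -m handwheel '[{"translation":[0,0,0],"angular":[0,0,0],"hand":1}]'>/dev/null; python3 w.py | tail -1|cut -c40-110
```

```text
.9484] F [0.2732 1.9026 7.7296] M [ 0.3656 -0.1457  0.2431] pos [0.5442
.9473] F [1.9748 3.1921 6.4885] M [ 0.369  -0.2492  0.0657] pos [0.5442
.9471] F [1.4916 3.2518 6.5859] M [ 0.4082 -0.1796  0.1114] pos [0.5442
```

```bash
python3 -m handwheel '[{"translation":[0,0,0.0002],"angular":[0,0,6],"hand":1}]'>/dev/null; python3 w.py | tail -1|cut -c40-110
python3 -m handwheel '[{"translation":[0,0,0],"angular":[0,0,0],"hand":1},{"translation":[0,0,0],"angular":[0,0,0],"hand":1}]'>/dev/null; python3 w.py | tail -1|cut -c40-110
python3 -m handwheel '[{"translation":[0,0,0],"angular":[0,0,0],"hand":1}]'>/dev/null; python3 w.py | tail -1|cut -c40-110
```

```text
.0531] F [1.6152 1.9751 7.571 ] M [ 0.3417 -0.1217  0.2555] pos [0.5441
.052 ] F [1.6771 1.1399 6.3549] M [ 0.2605 -0.1156  0.077 ] pos [0.5442
.0518] F [1.8215 2.2008 6.7024] M [ 0.3285 -0.1581  0.1023] pos [0.5441
```

```bash
python3 -m handwheel '[{"translation":[0,0,0.0002],"angular":[0,0,5],"hand":1}]'>/dev/null; python3 w.py | tail -1|cut -c40-110
python3 -m handwheel '[{"translation":[0,0,0],"angular":[0,0,0],"hand":1},{"translation":[0,0,0],"angular":[0,0,0],"hand":1}]'>/dev/null; python3 w.py | tail -1|cut -c40-110
python3 -m handwheel '[{"translation":[0,0,0],"angular":[0,0,0],"hand":1}]'>/dev/null; python3 w.py | tail -1|cut -c40-110
```

```text
.1401] F [1.483  1.7409 8.717 ] M [ 0.3002 -0.0127  0.2846] pos [0.5441
.1394] F [2.2483 1.6162 7.542 ] M [ 0.2543 -0.1053 -0.0035] pos [0.5441
.1393] F [1.1775 1.76   8.0483] M [ 0.2367 -0.1069  0.0334] pos [0.5441
```

```bash
python3 -m handwheel '[{"translation":[0,0,0],"angular":[0,0,5],"hand":1}]'>/dev/null; python3 w.py | tail -1|cut -c40-110
python3 -m handwheel '[{"translation":[0,0,0],"angular":[0,0,0],"hand":1},{"translation":[0,0,0],"angular":[0,0,0],"hand":1}]'>/dev/null; python3 w.py | tail -1|cut -c40-110
python3 -m handwheel '[{"translation":[0,0,0],"angular":[0,0,0],"hand":1}]'>/dev/null; python3 w.py | tail -1|cut -c40-110
```

```text
.2274] F [0.2402 1.8203 6.9068] M [ 0.2281 -0.0858  0.2499] pos [0.544 
.2269] F [0.1966 1.421  9.8522] M [ 0.1405 -0.0523 -0.0854] pos [0.5441
.2269] F [1.2777 0.4584 8.9362] M [ 0.1789 -0.0213 -0.1155] pos [0.544
```

```bash
python3 -m handwheel '[{"translation":[0,0,0],"angular":[0,0,3],"hand":1}]'>/dev/null; python3 w.py | tail -1|cut -c40-110
python3 -m handwheel '[{"translation":[0,0,0],"angular":[0,0,0],"hand":1},{"translation":[0,0,0],"angular":[0,0,0],"hand":1}]'>/dev/null; python3 w.py | tail -1|cut -c40-110
python3 -m handwheel '[{"translation":[0,0,0],"angular":[0,0,0],"hand":1}]'>/dev/null; python3 w.py | tail -1|cut -c40-110
```

```text
.2798] F [1.4765 0.8832 8.7067] M [ 0.1749  0.0063 -0.0297] pos [0.544 
.2793] F [0.9885 1.336  8.4657] M [ 0.1916  0.0157 -0.0443] pos [0.544 
.2792] F [1.341  0.7661 8.1841] M [ 0.1817 -0.043  -0.1152] pos [0.544
```

Resistance stays below zero, even while turning: first click is done. Let go and lift clear.

```bash
python3 -m handwheel '[{"translation":[0,0,0],"angular":[0,0,0],"hand":0},{"translation":[0,0,0],"angular":[0,0,0],"hand":0},{"translation":[0,0,0],"angular":[0,0,0],"hand":0},{"translation":[0,0,0],"angular":[0,0,0],"hand":0},{"translation":[0,0,0],"angular":[0,0,0],"hand":0},{"translation":[0,0,-0.02],"angular":[0,0,0],"hand":0},{"translation":[0,0,-0.03],"angular":[0,0,0],"hand":0},{"translation":[0,0,-0.04],"angular":[0,0,0],"hand":0},{"translation":[0,0,-0.03],"angular":[0,0,0],"hand":0}]'
python3 w.py | head -2
```

```text
clock: 28.52
position: [0.5418, 0.1028, 0.2174]
ee_rot: [-0.001, 0.948, -0.32, 0.001]
contact_force: [0.8, -0.0, -0.5]
width: 0.0852
gripper_force: 0.0
level rotvec deg [-0.0963 -0.101   0.0001] yaw -37.28572074024777
to knob, level tool axes [ 0.0004 -0.0006  0.0834]
```

```bash
python3 -m handwheel '[{"translation":[-0.0046,0.034,0],"angular":[0,0,0],"hand":0},{"translation":[-0.0046,0.034,0],"angular":[0,0,0],"hand":0},{"translation":[-0.0046,0.034,0],"angular":[0,0,0],"hand":0},{"translation":[-0.0046,0.034,0],"angular":[0,0,0],"hand":0},{"translation":[-0.0046,0.034,0],"angular":[0,0,0],"hand":0},{"translation":[-0.0046,0.034,0],"angular":[0,0,0],"hand":0},{"translation":[-0.0046,0.034,0],"angular":[0,0,0],"hand":0},{"translation":[0,0,0],"angular":[0,0,0],"hand":0},{"translation":[0,0,0],"angular":[0,0,0],"hand":0}]'
python3 - <<'E'
from h import *
T=manip.get_image("top")[:,:,::-1];S=manip.get_image("side")[:,:,::-1]
a=cv2.resize(T[230:310,250:320],None,fx=5.6,fy=6,interpolation=cv2.INTER_CUBIC)
b=cv2.resize(S[195:275,190:260],None,fx=5.6,fy=6,interpolation=cv2.INTER_CUBIC)
cv2.imwrite("pics/j.png",np.hstack([a,b]))
E
```

```text
clock: 29.27
position: [0.3708, -0.0677, 0.2151]
ee_rot: [-0.001, 0.947, -0.322, 0.001]
contact_force: [0.3, -0.1, -0.1]
width: 0.0853
gripper_force: 0.0
```

View pics/j.png

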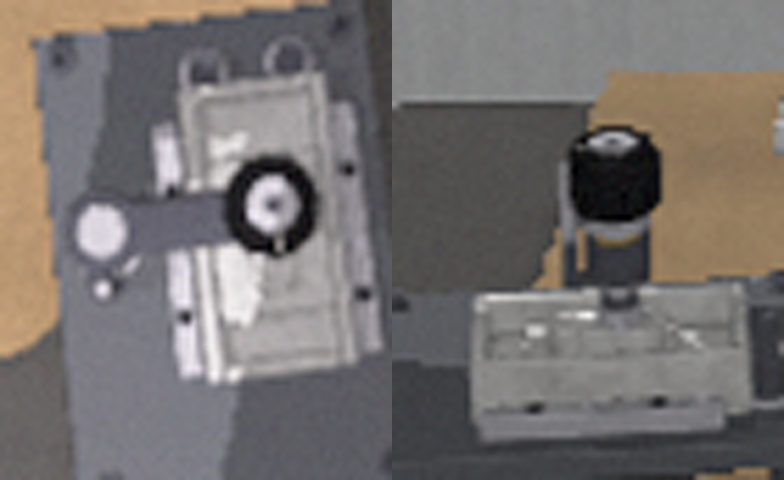

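Casting unmoved at the stops, arm on its stop, and the pad is down on the boss. The knob mark moved about 283° clockwise (from (240,217) to (279,245)), slightly more than I turned, so the click held and did not spring back.

```bash
python3 -c "
from rig import manip;print(manip.sign_off())"
```

```text
the job is handed in; nothing more can be done
None
```

The job is handed in: the casting is home against both end stops, the clamp arm is on its stop, and the knob was turned to its first click and released, at about 29 s of the 72 s allowed.

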